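# Dispense brass spacers from a gravity feeder

### The arm

A 7-joint arm with a two-finger parallel gripper is mounted at the origin on a cart in front of the work surface, level with it; the furniture and walls round the work are solid. World frame = base frame: x ahead of the robot, y to its left, z up, the work surface at z = 0. Lengths are in m, angles in rad, forces in N, time in s.
With the tool pointing down it reaches from about 0.4 to 0.85 m from the base axis. Payload 4.5 kg.
Tool frame: the origin (TCP) lies at the very end of the fingers, on their centre line; the grasp point (between the pads) lies 19 mm behind it (tcp_to_grasp is the z of the grasp point in the tool frame, in m); z points along the fingers, y is the line along which they close (so a half turn about z gives the same grasp; the last joint's range is limited). The gripper opens to 88 mm and grips with 3 to 60 N. Pads are 18 mm wide; open, the fingers measure 123 mm over their backs; the gripper's body (75 mm by 187 mm) begins 45 mm behind the grasp point.
Start: joints at [-1.148, 0.689, -0.195, 1.565, 0.157, 0.902, -0.215], TCP at [0.237, 0.578, 0.217] pointing down, gripper open.
Joint ranges: [-3.01, 3.01], [-0.46, 2.08], [-1.47, 1.51], [0.13, 2.56], [-1, 4.14], [0.04, 2.09], [-2.66, 2.66]. Speed limits (rad/s): [2.57, 2.57, 3.14, 3.14, 3.14, 3.14, 3.14].

### API

Orientations are given as a unit quaternion [x, y, z, w].
In Python, from plant import * gives the robot as it stands. The module is installed in compiled form; this text tells all that it offers.
- The arm moves only by the shell command python3 -m jog 'ROWS' [OPENING] [FORCE]. ROWS is JSON, a list that holds one entry, the list of rows, each a list of 6 numbers: the shift along the tool's x, y, z in m, then the turn, a rotation vector about the tool's x, y, z in rad. In form: [[[dx, dy, dz, ax, ay, az], ...]]. A call has 1 to 12 rows; each row shifts and turns the commanded pose from where the row before left it, along the tool's axes as they then stand; what a row does not reach is not made up. A row lasts 1/8 s, in which the tool goes at most 62.5 mm and 10.7 degrees, less where a joint would pass 70% of its speed; a pose out of reach is approached as far as the arm can. A call with a gripper value outside its range is refused whole. OPENING is the finger opening in m, from 0 to 0.0881, set as the call begins (- or left out, the last holds). The fingers move at their own pace and stop on an object; FORCE is the grip in N (left out, the last holds). Time passes only in rows, so rows that do not move let the fingers close. It gives the time, the measured TCP pose, the force, the opening and the grip force at its end, in the units of the state.
- get_state(): the state, without advancing time (a new reading comes with each control period).
- snapshot(name): name is "scene" or "top" or "wrist"; returns a dict with "frame" (480x640x3 uint8, red, green, blue), "mtx" (3x3 intrinsics, pixels), "xyz" and "orientation" of the camera in the world; the wrist camera has in their place "mount" (4x4, takes a point from camera to tool coordinates, whose origin is the TCP and whose axes are the flange's). Camera axes: x right, y down, z forward; pixel columns grow to the right and rows downward; lengths in m; the calibration is good to about 2 mm. A picture is of the moment at which its call begins: read the wrist's pose just before it. There is no depth.
- finish_job(): hands the job in; it is judged then, once.
The state is a dict: "clock": time; "q": joint angles; "qd": joint speeds; "joint_torque": joint torques, N m; "tool_pos": TCP position; "eef_rot": TCP orientation; "contact_force": force on the tool from outside, world axes, zero at the start; "moment": the same for the moment, N m; "opening": opening from 0.0 (shut) to 1.0 (fully open); "finger_force": force on a finger pad.
Only numpy, scipy, OpenCV 4.12 (cv2) and the standard library are available. Lean on these libraries where they do the work, as an engineer would, in place of code of your own. Each camera call takes 0.05 s, during which the arm holds its last target. There are 200 camera calls.

### The job

Two gravity feeders with red-handled shutters stand on the repair bench. Release the brass spacers into the cup under their hopper by pulling that feeder's shutter open, then push the shutter fully closed again. Leave that cup in its place and the other feeder (white spacers) shut.

Things in the scene. Friction and masses are not known exactly. Their poses are not given: they have to be found in the camera images.
- brass_shutter (a joint): Steel plate sliding level under the hopper that holds the brass spacers: 0 = closed (at its stop), 0.042 m = fully open (stop). It opens along -x of point brass_handle, out to the robot's side. About 1.5 N of friction; it stays where it is left. The hopper's throat is 34 mm long in that direction: pull to the stop and both spacers drop at once.
- brass_handle (a point): On the centre line of its red upright handle post, 120 mm above the bench, moving with it. Post 22 mm along x, 14 along y, free from 96 to 134 mm above the bench. x: level, towards the hopper (closing direction), z up. Hopper centre 83 mm along +x when closed; its rim starts about 45 mm along +x, 139 mm high. A tall microscope stands to the right (y below about -0.05, x above 0.55): swing in close to the robot.
- brass_cup: Blue open cup under the brass feeder's hopper, 60 mm wide at the foot, 86 at the rim, 58 high, wall 3; loose, seated between low stops on the base. Origin: centre of its underside, 8 mm above the bench, z up. The feeder is fixed to the bench: base 116 x 124 mm, four posts, rails 78 to 92 mm high. The two like feeders stand side by side in either order, turned up to 0.3 rad.
- brass_spacer_1: Brass-coloured ring-shaped spacer, a disc 22 mm in diameter and 16 mm high; origin at the centre of one flat face, z along its axis. Starts flat on the shutter in the throat of the brass feeder's hopper.
- brass_spacer_2: The second brass spacer, the same as brass_spacer_1, beside it in the hopper.
- white_shutter (a joint): Shutter of the other feeder (same make, same red handle, holding two white plastic spacers): 0 = closed. To be left closed.
Not all that is in view belongs to the job. Leave any orange look-alike of the brass_cup alone.

How it is judged:
By the outcome, as a careful person would: the job done as asked, in the order asked, and still so for the second after the job is handed in, with the robot touching nothing.
It also fails if it takes over 29 s, if anything falls off the work surface, if the arm or the gripper's body presses on something with over 40 N, if the wrist force passes 120 N, or if a joint passes its speed limit or range.

## Working session

There is one attempt and no reset: what is moved stays moved. The work goes in short steps, Python scripts to look and compute and a shell command to move; the robot and the scene stay as the last step left them, time stands still between calls to the robot, and variables do not carry over. Pictures are saved under pics/ and viewed, at most 10 in all, crops included, and the job is handed in when it is done.

```bash
mkdir -p pics
cat > h.py <<'E'
from plant import *
import numpy as np, cv2
from scipy.spatial.transform import Rotation as R
def snap(n,f=None):
    st=get_state(); s=snapshot(n)
    if f: cv2.imwrite('pics/'+f,s['frame'][:,:,::-1])
    if 'mount' in s:
        T=np.eye(4);T[:3,:3]=R.from_quat(st['eef_rot']).as_matrix();T[:3,3]=st['tool_pos'];T=T@np.array(s['mount'])
        s['C'],s['M']=T[:3,3],T[:3,:3]
    else:
        s['C']=np.array(s['xyz']);o=np.array(s['orientation']);s['M']=R.from_quat(o).as_matrix() if o.size==4 else o.reshape(3,3)
    return s
def onplane(s,uv,z):
    d=s['M']@np.linalg.inv(np.array(s['mtx']))@np.array([uv[0],uv[1],1.]);C=s['C'];return C+d*(z-C[2])/d[2]
def red(s):
    h=cv2.cvtColor(s['frame'],cv2.COLOR_RGB2HSV)
    m=(((h[:,:,0]<6)|(h[:,:,0]>174))&(h[:,:,1]>150)&(h[:,:,2]>70)).astype('uint8')
    n,_,st,c=cv2.connectedComponentsWithStats(m)
    return [(st[i].tolist(),c[i].round(1).tolist()) for i in range(1,n) if st[i][4]>25]
E
python3 - <<'E'
from h import *
s=get_state();print(s['tool_pos'],s['eef_rot'],s['clock'],R.from_quat(s['eef_rot']).as_matrix().round(3))
for n in('top','scene'):
    a=snap(n,n+'1.png');print(n,a['C'],a['M'].round(2).tolist(),red(a))
E
```

```text
[0.236711   0.57770544 0.21602763] [ 1.93122092e-01  9.81174311e-01 -9.03996003e-04 -1.08765643e-04] 0.0 [[-0.925  0.379 -0.001]
 [ 0.379  0.925 -0.002]
 [-0.    -0.002 -1.   ]]
top [0.44827941 0.11182832 0.96664765] [[-0.03, -0.99, 0.11], [-1.0, 0.03, -0.01], [0.01, -0.11, -0.99]] [([395, 231, 12, 16, 122], [400.4, 237.9]), ([210, 251, 13, 16, 130], [214.9, 258.8])]
scene [ 0.13233274 -0.53220577  0.6200822 ] [[0.81, -0.35, 0.48], [-0.59, -0.46, 0.67], [-0.01, -0.82, -0.57]] [([218, 177, 14, 26, 238], [224.0, 189.5]), ([580, 212, 16, 22, 167], [587.0, 222.1]), ([323, 246, 14, 31, 196], [329.0, 260.0]), ([583, 248, 34, 36, 109], [598.3, 266.7])]
```

View pics/top1.png

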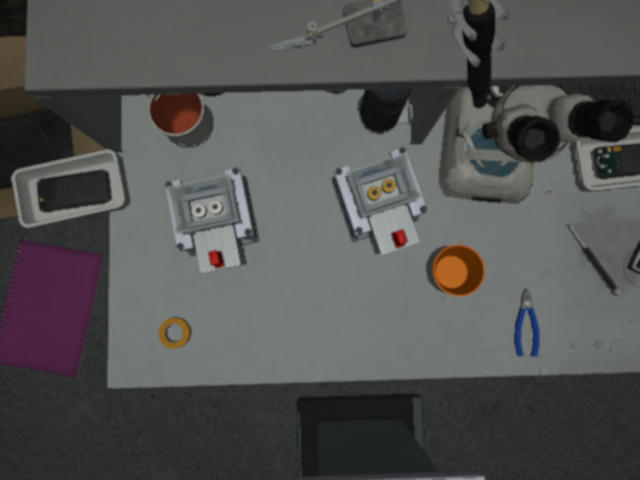

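View pics/scene1.png

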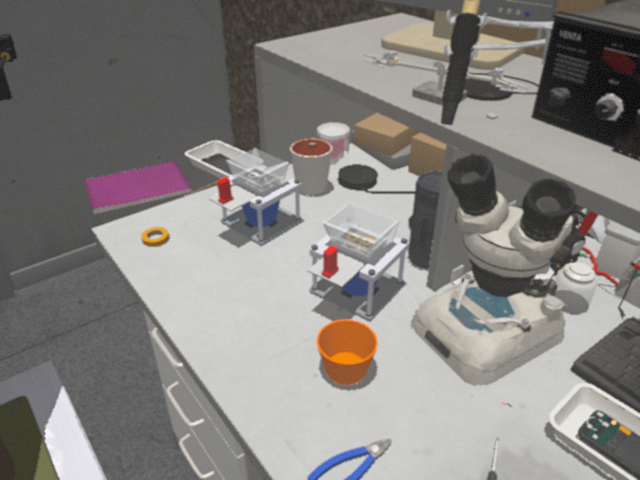

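Two candidates: the handle at top-view (400,238), whose hopper shows brass-coloured rings at about (381,189), and the handle at (215,259), whose hopper shows white rings at about (207,209). The right-hand one fits the brass feeder. The orange cup at (458,270) and the orange ring at (174,333) are decoys. I'll confirm with a crop.

Run:
```python
from h import *
a=snap('top');b=snap('scene')
c=a['frame'][140:280,320:440,::-1];cv2.imwrite('pics/crop.png',cv2.resize(c,None,fx=4,fy=4,interpolation=cv2.INTER_CUBIC))
P=onplane(a,(400.4,236.5),.134);print('handle top',P)
d=[]
def tri(u,v):
    A=[];y=[]
    for s,p in((a,u),(b,v)):
        r=s['M']@np.linalg.inv(np.array(s['mtx']))@np.array([*p,1.]);r/=np.linalg.norm(r);Q=np.eye(3)-np.outer(r,r);A.append(Q);y.append(Q@s['C'])
    return np.linalg.lstsq(np.vstack(A),np.hstack(y),rcond=None)[0]
print('tri',tri((400.4,237.9),(329,260)),tri((214.9,258.8),(224,189.5)))
h=cv2.cvtColor(a['frame'],cv2.COLOR_RGB2HSV)
m=((h[:,:,0]>12)&(h[:,:,0]<28)&(h[:,:,1]>110)).astype('uint8');m[:140]=0;m[230:]=0;m[:,:320]=0;m[:,430:]=0
n,_,st,cc=cv2.connectedComponentsWithStats(m);print(st,cc)
for p in cc[1:]:print(onplane(a,p,.108))
```

```text
handle top [ 0.53845744 -0.01659145  0.134     ]
tri [ 0.53832659 -0.01945006  0.11453806] [0.51570343 0.26531187 0.11160954]
[[     0      0    640    480 306976]
 [   382    180     14     12    112]
 [   368    187     13     13    112]] [[319.45514633 239.53662501]
 [388.21428571 185.66071429]
 [373.72321429 192.95535714]]
[ 0.62184622 -0.00510604  0.108     ]
[0.6108792  0.01805659 0.108     ]
```

View pics/crop.png

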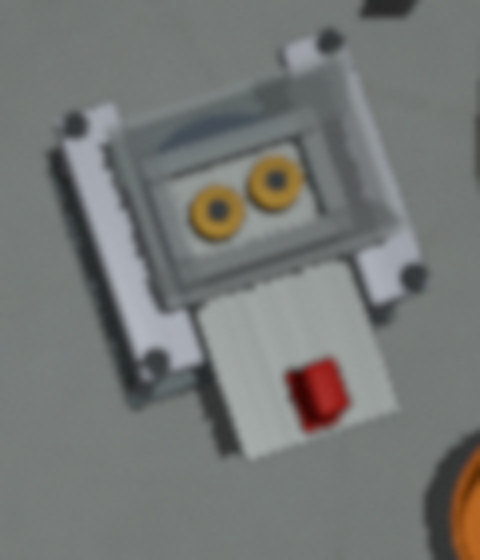

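Confirmed: the feeder at (400,238) holds the brass rings. Its yaw is about 0.3 and the handle is near (0.538,-0.018). I'll turn the tool and swing in close to the robot.

```bash
python3 -m jog '[[[0,0,0,0,0,-0.17],[0,0,0,0,0,-0.17],[0,0,0,0,0,-0.17],[0,0,0,0,0,-0.18],[-0.004,-0.055,0,0,0,0],[-0.004,-0.055,0,0,0,0],[-0.004,-0.055,0,0,0,0],[-0.004,-0.055,0,0,0,0],[-0.004,-0.055,0,0,0,0],[-0.004,-0.055,0,0,0,0],[-0.004,-0.055,0,0,0,0],[-0.004,-0.055,0,0,0,0]]]' 0.05
python3 -m jog '[[[0,-0.055,0,0,0,0],[0,-0.055,0,0,0,0],[0,-0.055,0,0,0,0],[0,-0.054,0,0,0,0],[0,0,0,0,0,0],[0,0,0,0,0,0]]]'
python3 - <<'E'
from h import *
s=get_state();print(s['clock'],s['tool_pos'],R.from_quat(s['eef_rot']).as_matrix().round(3),s['q'],s['opening'])
a=snap('wrist','w1.png');print(a['mount'],red(a))
t=snap('top')
q=[onplane(t,(320+x/4,140+y/4),.095) for x,y in((155,360),(75,125),(412,278),(328,40))]
for i in(0,2):
    e=q[i+1]-q[i];print('yaw',np.arctan2(e[1],e[0]),q[i],q[i+1])
E
```

```text
clock: 1.7
tool_pos: [0.3986, 0.166, 0.2169]
eef_rot: [-0.15, 0.989, 0.0, 0.0]
contact_force: [0.9, -0.3, 0.2]
opening: 0.567
finger_force: 0.0
clock: 2.45
tool_pos: [0.4628, -0.0409, 0.2167]
eef_rot: [-0.15, 0.989, 0.0, -0.0]
contact_force: [0.7, 0.6, -0.1]
opening: 0.568
finger_force: 0.0
2.45 [ 0.46276649 -0.04087087  0.21673513] [[-0.955 -0.297 -0.   ]
 [-0.297  0.955  0.001]
 [-0.     0.001 -1.   ]] [ 0.30593429  0.51457285 -0.47952162  2.022833    0.36476558  0.68708688
  1.46583768] 0.5681272901386264
[[-3.26836390e-04 -9.59075949e-01 -2.83148756e-01  7.30758263e-02]
 [ 9.99999883e-01 -2.12137666e-04 -4.35743460e-04 -9.55284226e-05]
 [ 3.57844556e-04 -2.83148865e-01  9.59075905e-01 -1.68849026e-01]
 [ 0.00000000e+00  0.00000000e+00  0.00000000e+00  1.00000000e+00]] [([315, 301, 19, 54, 970], [324.2, 326.8])]
yaw 0.29027414688998426 [0.55481697 0.0425694  0.095     ] [0.64993984 0.07098368 0.095     ]
yaw 0.2888699454549571 [ 0.58463989 -0.06034856  0.095     ] [ 0.68189925 -0.03144479  0.095     ]
```

View pics/w1.png

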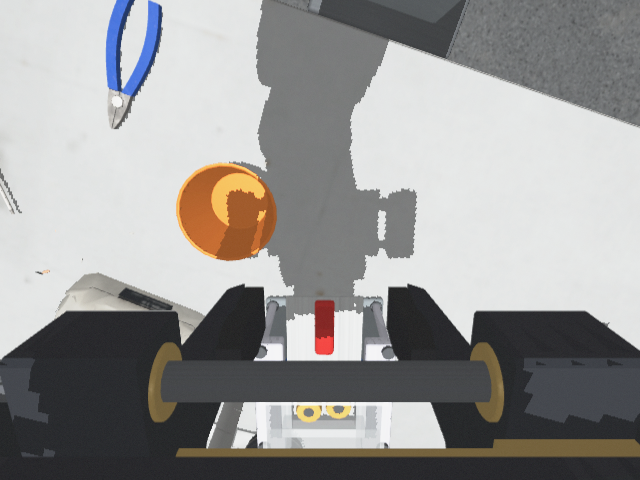

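The wrist view shows the handle at cols 315–334: its bright top face is at rows ~334–355 and its near side face above that. The brass rings sit behind it at (308,412) and (340,408). The pose agrees with the bolts.

Run:
```python
from h import *
s=get_state();a=snap('wrist');T=R.from_quat(s['eef_rot']).as_matrix()
for uv in((315,334),(333,334),(315,354),(333,354),(324.5,344)):
    p=onplane(a,uv,.134);print(uv,p,'tool',T.T@(p-s['tool_pos']))
print(T.T@(np.array([.538,-.018,.101])-s['tool_pos']))
```

```text
(315, 334) [ 0.53568238 -0.02501972  0.134     ] tool [-0.07402199 -0.00782733  0.08292615]
(333, 334) [ 0.53181774 -0.01268164  0.134     ] tool [-0.07402922  0.00510184  0.08293592]
(315, 354) [ 0.55138952 -0.02022657  0.134     ] tool [-0.09044367 -0.0079575   0.08292956]
(333, 354) [ 0.5474617  -0.00768561  0.134     ] tool [-0.09045136  0.00518416  0.08293949]
(324.5, 344) [ 0.54141575 -0.01607788  0.134     ] tool [-0.08216984 -0.00101261  0.08293304]
[-0.07832821 -0.00184865  0.11593159]
```

```bash
python3 -m jog '[[[-0.04,-0.001,0,0,0,0.01],[-0.039,0,0,0,0,0],[0,0,0.04,0,0,0],[0,0,0.04,0,0,0],[0,0,0.034,0,0,0],[0,0,0,0,0,0]]]' 0.05
python3 - <<'E'
from h import *
a=snap('wrist','w2.png')
b=snap('top');c=b['frame'][140:290,300:460,::-1];cv2.imwrite('pics/t2.png',cv2.resize(c,None,fx=4,fy=4))
E
```

```text
clock: 3.35
tool_pos: [0.5369, -0.018, 0.1011]
eef_rot: [-0.147, 0.989, 0.0, -0.002]
contact_force: [0.4, -0.4, 0.4]
opening: 0.568
finger_force: 0.0
```

View pics/w2.png

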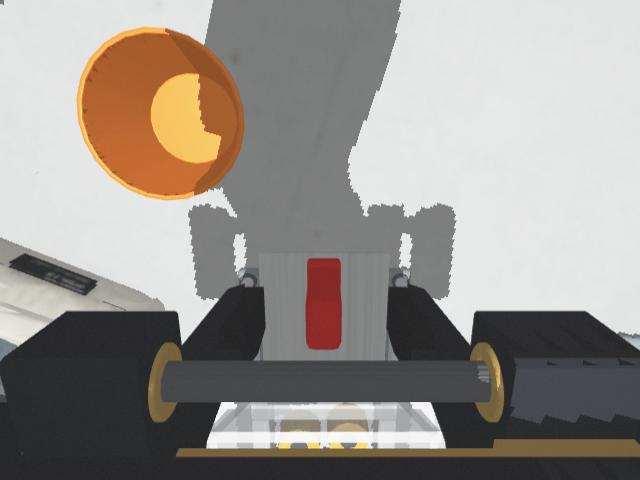

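The post at cols 306–341 stands centred between the fingers. Next I close and pull along tool +x.

```bash
python3 -m jog '[[[0,0,0,0,0,0],[0,0,0,0,0,0],[0,0,0,0,0,0],[0,0,0,0,0,0],[0,0,0,0,0,0]]]' 0 30
python3 -m jog '[[[0.008,0,0,0,0,0],[0.01,0,0,0,0,0],[0.01,0,0,0,0,0],[0.01,0,0,0,0,0],[0.006,0,0,0,0,0],[0,0,0,0,0,0],[0,0,0,0,0,0],[0,0,0,0,0,0]]]'
```

```text
clock: 4.08
tool_pos: [0.5388, -0.0185, 0.1032]
eef_rot: [-0.145, 0.989, 0.0, 0.0]
contact_force: [-1.9, 2.4, 3.9]
opening: 0.152
finger_force: 30.0
clock: 5.08
tool_pos: [0.4986, -0.0307, 0.1031]
eef_rot: [-0.146, 0.989, 0.001, 0.002]
contact_force: [4.4, 4.6, 1.4]
opening: 0.155
finger_force: 30.0
```

Run:
```python
from h import *
a=snap('scene');b=snap('top')
c=a['frame'][170:330,280:440,::-1];d=b['frame'][140:300,310:470,::-1]
cv2.imwrite('pics/o1.png',np.hstack([cv2.resize(x,(400,400),interpolation=cv2.INTER_CUBIC) for x in(c,d)]))
```

```text
(no output)
```

View pics/o1.png

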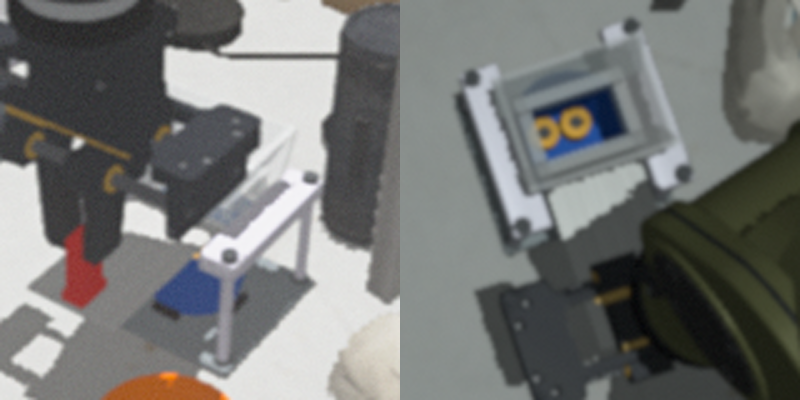

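Through the open throat (top crop around (560,125)), both brass rings lie on the blue cup floor. Now I push it closed.

```bash
python3 -m jog '[[[-0.008,0,0,0,0,0],[-0.01,0,0,0,0,0],[-0.01,0,0,0,0,0],[-0.01,0,0,0,0,0],[-0.006,0,0,0,0,0],[-0.003,0,0,0,0,0],[-0.003,0,0,0,0,0],[0,0,0,0,0,0],[0,0,0,0,0,0]]]'
```

```text
clock: 6.3
tool_pos: [0.5386, -0.0186, 0.103]
eef_rot: [-0.145, 0.989, -0.001, -0.005]
contact_force: [-11.3, 2.7, 16.8]
opening: 0.157
finger_force: 30.0
```

```bash
python3 -m jog '[[[0.003,0,0,0,0,0],[0,0,0,0,0,0]]]'
python3 -m jog '[[[0,0,0,0,0,0],[0,0,0,0,0,0],[0,0,0,0,0,0],[0,0,-0.03,0,0,0],[0,0,-0.04,0,0,0],[0,0,-0.04,0,0,0],[0.05,0,0,0,0,0],[0.05,0,0,0,0,0],[0,0.06,0,0,0,0],[0,0.06,0,0,0,0],[0,0.06,0,0,0,0],[0,0.06,0,0,0,0]]]' 0.05
python3 - <<'E'
from h import *
print(get_state()['contact_force'])
a=snap('scene');b=snap('top');print(red(b))
c=a['frame'][170:330,280:440,::-1];d=b['frame'][140:300,310:470,::-1]
cv2.imwrite('pics/o2.png',np.hstack([cv2.resize(x,(400,400),interpolation=cv2.INTER_CUBIC) for x in(c,d)]))
E
```

```text
clock: 6.55
tool_pos: [0.5387, -0.0186, 0.1031]
eef_rot: [-0.145, 0.989, -0.0, -0.002]
contact_force: [-5.2, 4.2, 10.2]
opening: 0.151
finger_force: 30.0
clock: 8.05
tool_pos: [0.3766, 0.1839, 0.2128]
eef_rot: [-0.145, 0.99, -0.0, 0.0]
contact_force: [0.3, 0.5, -1.2]
opening: 0.571
finger_force: 0.0
[ 0.27120383  0.47655803 -1.24142158]
[([392, 231, 15, 16, 138], [399.7, 238.0]), ([210, 251, 13, 16, 140], [215.3, 258.6])]
```

View pics/o2.png

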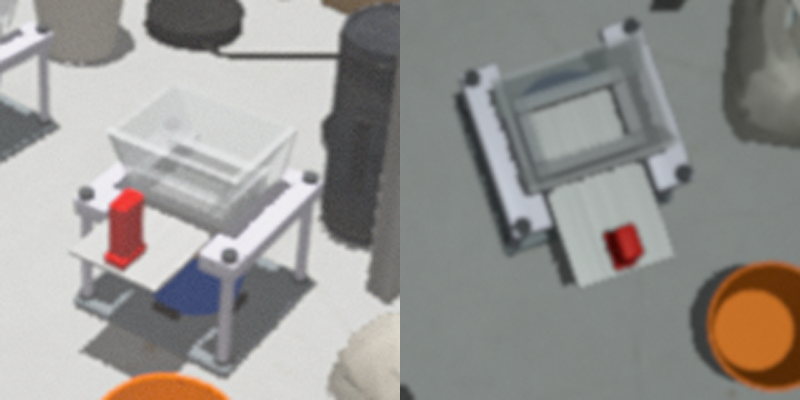

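The hopper is empty, and the shutter is closed with its handle back at (400,238). The cup is in place and the white handle hasn't moved.

```bash
python3 -c "
from plant import *
print(finish_job())"
```

```text
the job is handed in; nothing more can be done
None
```

The job is handed in: both brass spacers dropped into their blue cup, the brass shutter is back at its closed stop, the cup is in its place, and the white feeder is still shut; it took about 8 s of the 29 s allowed.

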